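Re-hang the drop front of the small case with its hinge pin

ROBOT

A 6-joint arm with a two-finger parallel gripper is mounted at the origin on a cart in front of the work surface, level with it; the furniture and walls round the work are solid. World frame = base frame: x ahead of the robot, y to its left, z up, the work surface at z = 0. Lengths are in m, angles in degrees, forces in N, time in s.
With the tool pointing down it reaches from about 0.35 to 0.875 m from the base axis. Payload 4.2 kg.
Tool frame: the origin (TCP) lies on the centre line of the jaws, within the pads' length; the fingertips stand 8 mm ahead of it and the grasp point (between the pads) lies 11 mm behind it; z points along the fingers, y is the direction in which the jaws open and shut (so a half turn about z gives the same grasp; the last joint's range is limited). The gripper opens to 87 mm and grips with 3 to 60 N. Pads are 19 mm wide; open, the fingers measure 117 mm over their backs; the gripper's body (75 mm by 190 mm) begins 51 mm behind the grasp point.
Start: joints at [91.937, 22.042, 0.453, 0, -68.411, -14.817], TCP at [0.139, 0.609, 0.231] pointing down, gripper open.
Joint ranges: [-179.83, 179.83], [-69.29, 118.12], [-61.27, 80.66], [-181.25, 117.63], [-171.15, -9.14], [-177.46, 177.46]. Speed limits (degrees/s): [159.86, 159.86, 180, 180, 180, 180].

INTERFACE

Orientations are given as [roll, pitch, yaw] about the fixed x, y, z axes, in that order (R = Rz(yaw) Ry(pitch) Rx(roll)).
In Python, from plant import monitor, viewer, close_job gives the robot as it stands.
- The arm moves only by the shell command python3 -m pendant 'ROWS' [FORCE]. ROWS is JSON, a list of rows, each a list of 7 numbers: the shift along the world's x, y, z in cm, then the turn, a rotation vector about the world's x, y, z in degrees, then the opening, from 0 (shut) to 1 (fully open). A call has 1 to 12 rows; each row shifts and turns the commanded pose from where the row before left it; what a row does not reach is not made up. A row lasts 1/8 s, in which the tool goes at most 62.5 mm and 10.7 degrees, less where a joint would pass 70% of its speed; a pose out of reach is approached as far as the arm can. A call is refused whole if a number of a shift passes 6.25 or a number of a turn 10.7, either way. A call with a gripper value outside its range is refused whole. The fingers move at their own pace and stop on an object; FORCE is the grip in N (left out, the last holds). Time passes only in rows, so rows that do not move let the fingers close. It gives the time, the measured TCP pose, the force and the opening at its end, in the units of the state.
- monitor.get_obs(): the state, without advancing time (a new reading comes with each control period).
- viewer.read_camera(name): name is "scene" or "top"; returns the picture (384x512x3 uint8, red, green, blue); there is no depth.
- viewer.camera_info(name): a dict with "fx", "fy", "cx", "cy" (pixels), "rvec" (rotation vector, rad) and "tvec" (3), from world to camera coordinates, as OpenCV has them. Camera axes: x right, y down, z forward; pixel columns grow to the right and rows downward; lengths in m; the calibration is good to about 2 mm. A picture is of the moment at which its call begins. camera_info takes no time and is no camera call.
- close_job(): hands the job in, once; it reports no verdict.
The state is a dict: "clock": time; "joint_pos": joint angles; "dq": joint speeds; "joint_torque": joint torques, N m; "tool_pos": TCP position; "ee_rot": TCP orientation; "wrist_force": force on the tool from outside, world axes, zero at the start; "torque": the same for the moment, N m; "gripper_width": finger opening in m.
Only numpy, scipy, OpenCV 4.12 (cv2) and the standard library are available. Lean on these libraries where they do the work, as an engineer would, in place of code of your own. Each camera call takes 0.05 s, during which the arm holds its last target. There are 200 camera calls.

TASK

The drop front of the small wooden case lies in place but its hinge pin is out. Take the wooden hand float by its handle, lay it flat on top of the steel pin and, with the float alone as your palm (fingers off the pin), roll the pin across the grey runway until it lies against the stop rail; then set the float down flat on the bare table. Finally push the pin endways along the rail through all five hinge knuckles until its tapered nose has come right out of the last one, leaving the blunt tail standing out about a finger's breadth at the near end, and leave the other things on the table undisturbed.

Things in the scene. Friction and masses are not known exactly. Their poses are not given: they have to be found in the camera images.
- fixture: Fixed plywood assembly board, 230 (x) x 360 (y) x 10 mm, with runway, stop rail and case on it; origin at the centre of its underside on the table, z up. In its frame (mm): grey level runway x -115 to 30, y -175 to 30, top z = 15; open-topped wooden case x 36 to 112, y 30 to 170, rim at z = 70; hinge line parallel to y at x = 20, z = 25, from y = 40 to 160.
- first_knuckle (a point): Centre of the mouth of the first of five brass hinge knuckles (fixture frame 20, 40, 25 mm). They are 22 mm long, 2.5 mm apart, 29 mm outer and 25 mm inner diameter; 1, 3, 5 are fixed to the case, 2 and 4 are on the flap. The pin lying on the runway against the rail is in line with them and enters when pushed towards the fixture's +y.
- last_knuckle (a point): Centre of the far end of the fifth and last knuckle, on the hinge line (fixture frame 20, 160, 25 mm).
- rail (a point): Middle of the top near edge of the dark wooden stop rail along the runway's far edge (fixture frame 30, -72.5, 25 mm). The rail's near face is at x = 30, from y = -175 to 30; it stands 10 mm above the runway and is 14 mm thick. Facing it before the first knuckle, a slanting lead-in cheek, 15 mm above the runway, runs from x = -12, y = 10 to x = 8, y = 36 and guides the nose.
- flap: The loose drop front, 0.3 kg: wooden plate 60 x 116 x 10 mm lying flat on the assembly board before the case, its two brass knuckles already in line between the case's. Origin on the board's top straight below the hinge line, in the middle of its width (fixture frame 20, 100, 10 mm); y along the hinge; plate at x -77 to -17 mm. It needs no handling.
- pin: Plain steel hinge pin, 20 mm diameter, 160 mm long, about 0.2 kg, lying on the runway roughly parallel to the rail, free to roll. Origin at mid-axis; its y runs along the axis to the nose (+80 mm), which points to the knuckles; x and z turn as it rolls. Under a float that does not slip it travels half as far as the float.
- pin_nose (a point): Centre of the pin's nose end, on its axis; the nose tapers from 20 to 11 mm diameter over its last 12 mm.
- pin_tail (a point): Centre of the pin's flat tail end, on its axis; two dark grooves mark the tail.
- float: Wooden hand float: flat pale plate 150 (x) x 84 (y) x 10 mm with an upright dark handle on top, 22 mm thick (x), 80 mm long (y), its top 50 mm above the underside. Origin at the centre of the underside, z up. 0.25 kg. It lies flat on the table, left or right of the fixture; grip the handle across its 22 mm.
- optic_mould: Bystander: pale ribbed round mould, 68 mm diameter, 54 mm high; origin under its centre. It stands on the other side from the float.
- wax_tin: Bystander: flat round tin, 67 mm diameter, 24 mm high; origin under its centre.
- cabinet_jar: Bystander: squat clear glass jar with a black lid, 60 mm diameter, 58 mm high; origin under its centre.

How it is judged (in metres and radians):
On the way, in this order (a step that is already met when the one before it is completed fails the run):
1. the pin rolls under the flat of the float, away from the rail still (contact force between float and pin above 0.2 N and z of pin in the frame of float below -0.007 m and x of pin in the frame of float between -0.078 and 0.078 m and y of pin in the frame of float between -0.09 and 0.09 m and angular speed of pin above 0.4 rad/s and x of pin in the frame of fixture below 0 m), for 0.1 s.
2. the pin lies along the stop rail, the float still on top of it (contact force between float and pin above 0.2 N and z of pin in the frame of float below -0.007 m and x of pin in the frame of float between -0.078 and 0.078 m and y of pin in the frame of float between -0.09 and 0.09 m and x of pin in the frame of fixture between 0.016 and 0.024 m and angle between the y axis of pin and the y axis of fixture, either way round below 0.04 rad and z of pin in the frame of fixture below 0.028 m), for 0.1 s.
3. the float lies flat on the bare table, released, with the pin still short of the last knuckle (height (world z) of float below 0.006 m and angle between float's own z axis and vertical below 0.08 rad and contact force between the fingers and float below 0.1 N and y of pin_nose in the frame of fixture below 0.12 m), for 0.2 s.
At the end, for the whole second after the job is handed in: the pin runs through all five knuckles, both ends within 6 mm of the hinge line, nose tip 10 to 35 mm beyond the last knuckle (tail 5 to 30 mm out of the first); the flap lies flat in its place (within 6 mm); the float lies flat on the bare table, released; all at rest (y of pin_nose in the frame of fixture between 0.17 and 0.195 m and x of pin_nose in the frame of fixture between 0.014 and 0.026 m and z of pin_nose in the frame of fixture between 0.018 and 0.031 m and x of pin_tail in the frame of fixture between 0.014 and 0.026 m and z of pin_tail in the frame of fixture between 0.018 and 0.031 m and x of flap in the frame of fixture between 0.014 and 0.026 m and y of flap in the frame of fixture between 0.094 and 0.106 m and angle between flap's own z axis and vertical below 0.12 rad and angle between the y axis of flap and the y axis of fixture, either way round below 0.06 rad and linear speed of pin below 0.01 m/s and height (world z) of float below 0.006 m and angle between float's own z axis and vertical below 0.08 rad and contact force between the fingers and float below 0.1 N); the robot touches nothing.
It fails at once if the fingers touch the pin before it has been rolled to the rail (contact force between the fingers and pin above 0.5 N and x of pin in the frame of fixture below 0.008 m).
It fails at once if the optic mould is pushed more than 20 mm (distance of optic_mould from where it was at the start of the episode above 0.02 m).
It fails at once if the wax tin is pushed more than 20 mm (distance of wax_tin from where it was at the start of the episode above 0.02 m).
It fails at once if the cabinet jar is pushed more than 20 mm (distance of cabinet_jar from where it was at the start of the episode above 0.02 m).
It also fails if it takes over 67 s, if anything falls off the work surface, if the arm or the gripper's body presses on something with over 40 N, if the wrist force passes 120 N, or if a joint passes its speed limit or range.

## Working session

There is one attempt and no reset: what is moved stays moved. The work goes in short steps, Python scripts to look and compute and a shell command to move; the robot and the scene stay as the last step left them, time stands still between calls to the robot, and variables do not carry over. Pictures are saved under pics/ and viewed, about 8 in all and at most 12, crops included, and the job is handed in when it is done.

```bash
mkdir -p pics; ls; python3 - <<'E'
from plant import monitor, viewer
import cv2
for n in("top","scene"):
    im=viewer.read_camera(n); cv2.imwrite(f"pics/{n}0.png",im[:,:,::-1]); print(n,viewer.camera_info(n))
o=monitor.get_obs();print(o)
E
```

```text
pics
top {'fx': 423.66809221041973, 'fy': 423.66809221041973, 'cx': 267.49829762906336, 'cy': 196.8223835247997, 'rvec': array([ 2.18903516, -2.16267538,  0.12865891]), 'tvec': array([-0.0357374 ,  0.50222322,  1.17020678])}
scene {'fx': 381.6870049774396, 'fy': 381.6870049774396, 'cx': 255.01369170313336, 'cy': 193.5625835153817, 'rvec': array([ 2.34315019, -0.536806  ,  0.21491487]), 'tvec': array([-0.46458454,  0.16959158,  0.97008815])}
{'clock': 0.1, 'joint_pos': array([ 9.19371853e+01,  2.20863633e+01,  3.88858272e-01, -2.53050291e-02,
       -6.84121036e+01, -1.48163386e+01]), 'dq': array([ 0.05452759, -0.05099741,  0.23919834,  0.13405523, -0.03732737,
       -0.02406332]), 'joint_torque': array([ 3.41961186e-05, -3.91692638e+01,  1.87936074e+01,  4.23183158e+00,
        1.34759804e-02, -7.13580516e-05]), 'tool_pos': array([0.13917803, 0.60877504, 0.22957747]), 'ee_rot': array([ 1.79888021e+02, -5.29937705e-03, -1.28884811e+01]), 'wrist_force': array([ 0.58234036,  0.82391225, -0.68582733]), 'torque': array([-0.06877301,  0.06051991, -0.00382408]), 'gripper_width': 0.08682941479129314}
```

View pics/top0.png

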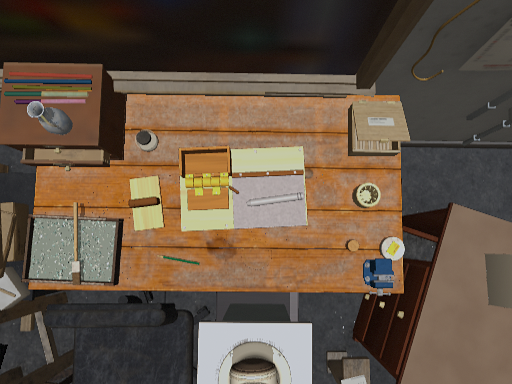

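View pics/scene0.png

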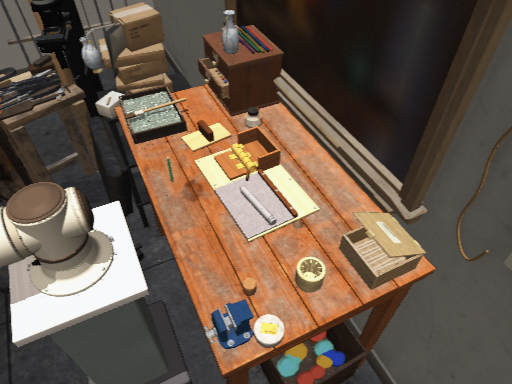

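Top view: fixture spans about (180-306, 147-230), with its +x up and +y left in the picture. The pin runs from (248,203) at the nose to (302,196). The float is at (146,203), the jar at (146,140) and the mould at (368,195). Next I'll take an enlarged crop and find the corners.

```bash
cat > h.py <<'E'
import numpy as np, cv2
from plant import monitor, viewer
def cam(n):
    c=viewer.camera_info(n);K=np.array([[c['fx'],0,c['cx']],[0,c['fy'],c['cy']],[0,0,1]])
    R=cv2.Rodrigues(np.array(c['rvec']))[0];return K,R,np.array(c['tvec'])
def ray(n,px,z):
    K,R,t=cam(n);d=R.T@np.linalg.inv(K)@np.array([px[0],px[1],1.]);o=-R.T@t
    return o+d*(z-o[2])/d[2]
def proj(n,P):
    K,R,t=cam(n);q=K@(R@np.array(P,float)+t);return q[:2]/q[2]
def shot(n,name,box=None,s=1):
    im=viewer.read_camera(n)[:,:,::-1].copy()
    cv2.imwrite(f"pics/{name}_full.png",im)
    if box: x0,y0,x1,y1=box; im=im[y0:y1,x0:x1]
    cv2.imwrite(f"pics/{name}.png",cv2.resize(im,None,fx=s,fy=s,interpolation=cv2.INTER_CUBIC))
E
python3 - <<'E'
from h import *
im=cv2.imread("pics/top0.png")
cv2.imwrite("pics/c0.png",cv2.resize(im[125:245,120:320],None,fx=4,fy=4,interpolation=cv2.INTER_CUBIC))
hsv=cv2.cvtColor(im,cv2.COLOR_BGR2HSV)
m=cv2.inRange(hsv,(20,40,150),(35,160,255))
cs,_=cv2.findContours(m,cv2.RETR_EXTERNAL,2)
for c in cs:
    if cv2.contourArea(c)>80:
        print(cv2.contourArea(c),cv2.boundingRect(c),cv2.boxPoints(cv2.minAreaRect(c)).round(1).tolist())
for p in[(202,147),(255,155),(240,215),(150,220),(280,210),(275,199),(145,202)]:print(p,hsv[p[1],p[0]])
E
```

```text
179.5 (357, 183, 23, 24) [[351.79998779296875, 191.0], [366.5, 180.8000030517578], [380.20001220703125, 200.6999969482422], [365.5, 210.89999389648438]]
1153.0 (130, 176, 33, 55) [[128.5, 178.60000610351562], [157.39999389648438, 175.39999389648438], [163.1999969482422, 227.5], [134.3000030517578, 230.6999969482422]]
1234.5 (180, 175, 54, 56) [[180.0, 230.0], [180.0, 175.0], [233.0, 175.0], [233.0, 230.0]]
112.0 (232, 167, 63, 6) [[231.89999389648438, 168.1999969482422], [294.0, 166.1999969482422], [294.1000061035156, 170.39999389648438], [232.0, 172.39999389648438]]
1183.0 (231, 146, 73, 21) [[230.6999969482422, 147.89999389648438], [302.79998779296875, 145.6999969482422], [303.3999938964844, 164.0], [231.3000030517578, 166.10000610351562]]
(202, 147) [ 16 170 179]
(255, 155) [ 33  43 201]
(240, 215) [  3  14 176]
(150, 220) [ 30  83 197]
(280, 210) [  0  13 176]
(275, 199) [ 20   4 198]
(145, 202) [ 13 181 124]
```

View pics/c0.png

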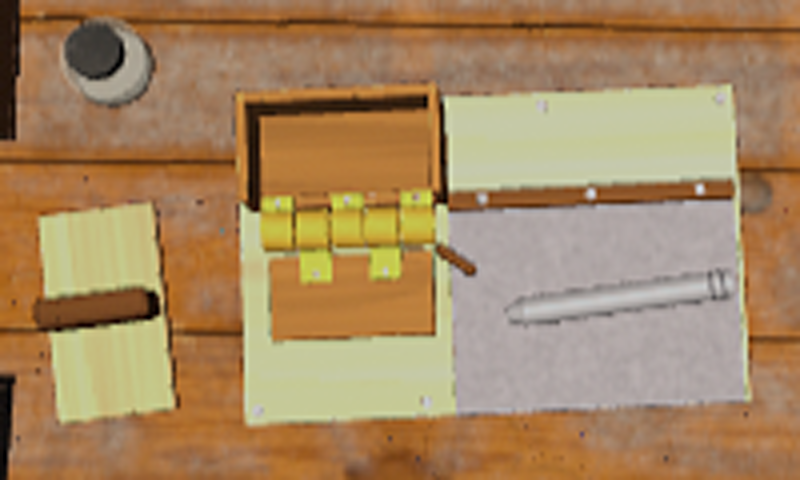

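The crop shows the fixture corners at (246,424), (750,401) and (733,86). The pin nose is at (510,314) and its tail at (737,283). The float plate corners are (38,216), (155,203), (176,409) and (60,423), with the dark handle across its middle.

```bash
cat >> h.py <<'E'
def cp(p,s=4,o=(120,125)): return ((p[0]+.5)/s-.5+o[0],(p[1]+.5)/s-.5+o[1])
def fit(fr,w):
    fr=np.array(fr,float);w=np.array(w,float)
    a=fr-fr.mean(0);b=w-w.mean(0)
    th=np.arctan2((a[:,0]*b[:,1]-a[:,1]*b[:,0]).sum(),(a*b).sum())
    R=np.array([[np.cos(th),-np.sin(th)],[np.sin(th),np.cos(th)]])
    t=w.mean(0)-R@fr.mean(0);return th,R,t,(w-(fr@R.T+t))*1000
E
python3 - <<'E'
from h import *
np.set_printoptions(precision=4,suppress=True)
W=[ray("top",cp(p),.010)[:2] for p in[(246,424),(750,401),(733,86)]]
th,R,t,r=fit([(-.115,.18),(-.115,-.18),(.115,-.18)],W);print("fix",np.degrees(th),t,r)
F=[ray("top",cp(p),.010)[:2] for p in[(38,216),(155,203),(176,409),(60,423)]]
a,Rf,tf,r=fit([(.075,.042),(.075,-.042),(-.075,-.042),(-.075,.042)],F);print("float",np.degrees(a),tf,r)
for n,p in(("nose",(508,314)),("tail",(737,283))):
    w=ray("top",cp(p),.025)[:2];print(n,w,R.T@(w-t))
for n,p in(("fk",(.02,.04,.025)),("rail",(.03,-.0725,.025)),("lk",(.02,.16,.025))):
    w=np.r_[R@np.array(p[:2])+t,p[2]];print(n,w,proj("top",w),proj("scene",w))
np.savez("pose.npz",th=th,R=R,t=t)
print(ray("top",(146,136),.05),ray("top",(368,195),.05))
E
```

```text
fix 3.2529332688438255 [0.5295 0.0417] [[ 0.5016 -1.4975]
 [ 0.5591  0.9059]
 [-1.0607  0.5916]]
float 8.005806426548645 [0.4832 0.3143] [[-0.1054  0.0257]
 [-1.2705  0.2656]
 [ 0.2512  0.8261]
 [ 1.1247 -1.1174]]
nose [0.4841 0.029 ] [-0.0461 -0.0101]
tail [ 0.5082 -0.1326] [-0.0312 -0.1728]
fk [0.5472 0.0828 0.025 ] [227.9875 180.6975] [252.2993 168.6818]
rail [ 0.5636 -0.029   0.025 ] [267.4904 175.5179] [274.1233 190.982 ]
lk [0.5404 0.2026 0.025 ] [185.5114 182.5143] [234.4366 146.3881]
[0.6667 0.3123 0.05  ] [ 0.5089 -0.3085  0.05  ]
```

```bash
python3 -m pendant '[[3.44,-2.95,0,0,0,-6.9,1],[3.44,-2.95,0,0,0,-6.9,1],[3.44,-2.95,0,0,0,-6.9,1],[3.44,-2.95,0,0,0,-6.9,1],[3.44,-2.95,0,0,0,-6.9,1],[3.44,-2.95,0,0,0,-6.9,1],[3.44,-2.95,0,0,0,-6.9,1],[3.44,-2.95,0,0,0,-6.9,1],[3.44,-2.95,-3,0,0,-6.9,1],[3.44,-2.95,-3,0,0,-6.9,1],[0,0,-3,0,0,0,1],[0,0,0,0,0,0,1]]' 40; python3 - <<'E'
from h import *
shot("scene","s1",(140,60,340,210),4)
E
```

```text
clock: 1.6
tool_pos: [0.4822, 0.3123, 0.1378]
ee_rot: [179.7, -0.2, -82.0]
wrist_force: [0.2, 0.0, 0.6]
gripper_width: 0.087
```

View pics/s1.png

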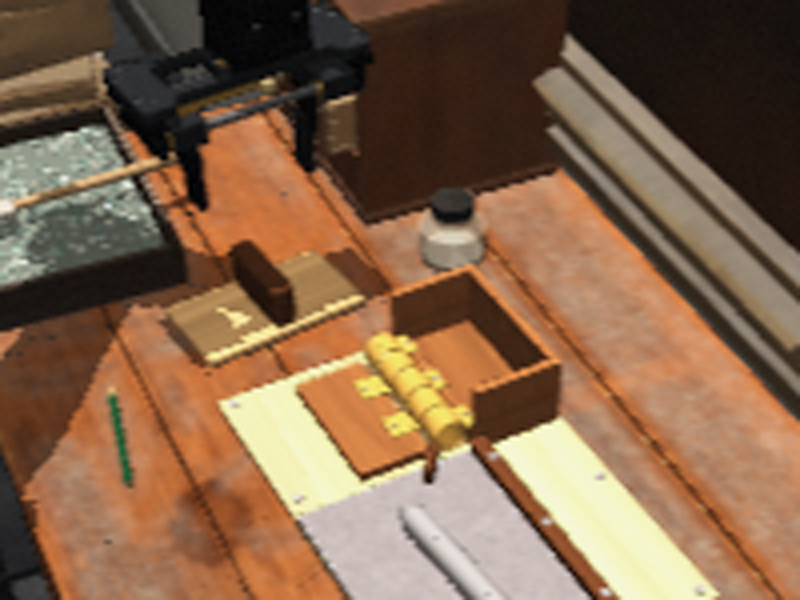

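The crop shows the open gripper above and behind the float (handle near (265,280)), clear of the tray and jar. Next I'll descend and grip.

```bash
python3 -m pendant '[[0.1,0.2,-3,0,0,0,1],[0,0,-3,0,0,0,1],[0,0,-3,0,0,0,1],[0,0,-2.3,0,0,0,1],[0,0,0,0,0,0,1],[0,0,0,0,0,0,0],[0,0,0,0,0,0,0],[0,0,0,0,0,0,0],[0,0,0,0,0,0,0],[0,0,0,0,0,0,0]]' 40; python3 -m pendant '[[0,0,3,0,0,0,0],[0,0,4,0,0,0,0],[0,0,4,0,0,0,0],[0,0,0,0,0,0,0]]';  python3 - <<'E'
from h import *
shot("scene","s2",(140,60,340,210),4)
shot("top","t2",(80,110,330,260),3)
E
```

```text
clock: 2.9
tool_pos: [0.4843, 0.3162, 0.0277]
ee_rot: [-180.0, 0.0, -81.9]
wrist_force: [-0.6, -0.6, 0.2]
gripper_width: 0.0447
clock: 3.4
tool_pos: [0.486, 0.3178, 0.1413]
ee_rot: [-179.6, 0.3, -81.8]
wrist_force: [0.0, -0.9, -0.6]
gripper_width: 0.0052
```

View pics/s2.png

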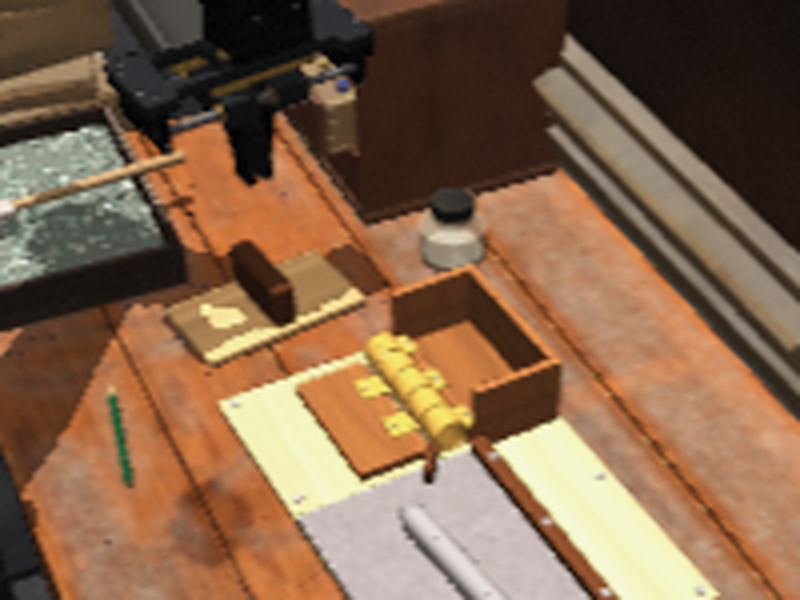

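The fingers close too slowly (about 70 mm/s), so I lifted before they had gripped; the float hasn't moved. I'll repeat it with longer waits.

```bash
python3 -m pendant '[[-0.2,-0.3,0,0,0,0,1],[0,0,0,0,0,0,1],[0,0,0,0,0,0,1],[0,0,0,0,0,0,1],[0,0,0,0,0,0,1],[0,0,0,0,0,0,1],[0,0,0,0,0,0,1],[0,0,0,0,0,0,1],[0,0,0,0,0,0,1],[0,0,0,0,0,0,1]]' 40; python3 -m pendant '[[0,0,-3,0,0,0,1],[0,0,-3,0,0,0,1],[0,0,-3,0,0,0,1],[0,0,-2.4,0,0,0,1],[0,0,0,0,0,0,1],[0,0,0,0,0,0,1]]'; python3 -m pendant '[[0,0,0,0,0,0,0],[0,0,0,0,0,0,0],[0,0,0,0,0,0,0],[0,0,0,0,0,0,0],[0,0,0,0,0,0,0],[0,0,0,0,0,0,0],[0,0,0,0,0,0,0],[0,0,0,0,0,0,0],[0,0,0,0,0,0,0],[0,0,0,0,0,0,0],[0,0,0,0,0,0,0],[0,0,0,0,0,0,0]]'
```

```text
clock: 4.75
tool_pos: [0.4823, 0.3133, 0.1376]
ee_rot: [-180.0, -0.0, -81.9]
wrist_force: [0.6, -0.3, 0.4]
gripper_width: 0.0854
clock: 5.5
tool_pos: [0.4829, 0.3138, 0.0244]
ee_rot: [-179.9, 0.0, -81.9]
wrist_force: [-0.5, -0.6, 1.0]
gripper_width: 0.0869
clock: 7.0
tool_pos: [0.4822, 0.3132, 0.0235]
ee_rot: [180.0, -0.0, -81.9]
wrist_force: [-0.6, 1.1, 0.6]
gripper_width: 0.0219
```

```bash
python3 -m pendant '[[0,0,3,0,0,0,0],[0,0,5,0,0,0,0],[0,0,4,0,0,0,0],[-0.2,-4,0,0,0,0,0],[-0.2,-5,0,0,0,0,0],[-0.2,-5,0,0,0,0,0],[-0.2,-5,0,0,0,0,0],[-0.2,-5,0,0,0,0,0],[-0.2,-5,0,0,0,0,0],[-0.2,-5,0,0,0,0,0],[-0.2,-2.9,0,0,0,0,0],[0,0,0,0,0,0,0]]';python3 -m pendant '[[0,0,-4,0,0,0,0],[0,0,-3,0,0,0,0],[0,0,0,0,0,0,0],[0,0,0,0,0,0,0]]'; python3 - <<'E'
from h import *
shot("scene","s3",(180,100,380,250),4)
E
```

```text
clock: 8.5
tool_pos: [0.4651, -0.0574, 0.1429]
ee_rot: [179.9, 0.0, -82.1]
wrist_force: [-0.2, 0.5, -2.3]
gripper_width: 0.0216
clock: 9.0
tool_pos: [0.4673, -0.0551, 0.0744]
ee_rot: [-179.9, -0.0, -81.8]
wrist_force: [0.2, 0.5, -2.3]
gripper_width: 0.0216
```

View pics/s3.png

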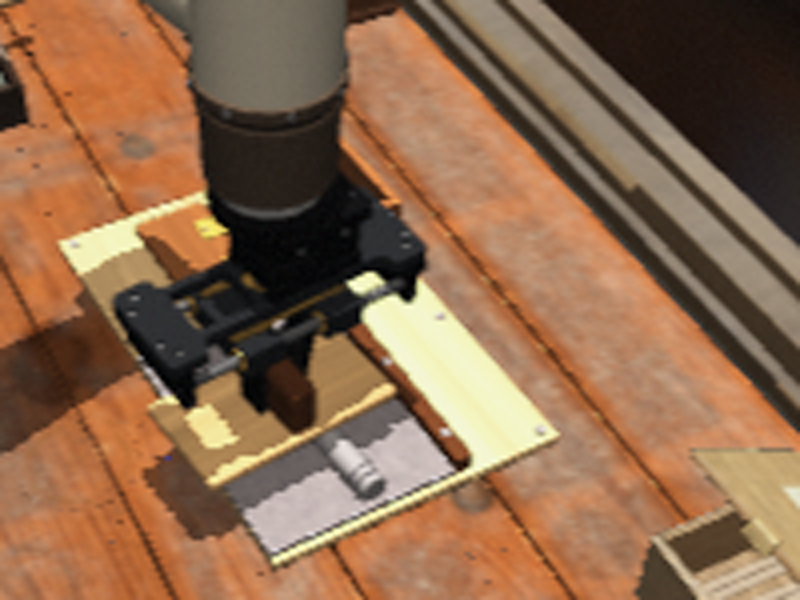

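The float hangs level over the pin, whose tail shows at (360,480). Next I'll lower it to contact.

```bash
python3 -m pendant '[[0,0,-0.8,0,0,0,0],[0,0,-0.5,0,0,0,0],[0,0,-0.3,0,0,0,0],[0,0,-0.1,0,0,0,0],[0,0,0,0,0,0,0]]'
```

```text
clock: 9.68
tool_pos: [0.4689, -0.0554, 0.0581]
ee_rot: [-179.7, -0.0, -81.8]
wrist_force: [-0.7, 0.0, 4.7]
gripper_width: 0.0216
```

```bash
python3 -m pendant '[[0.6,0.08,0,0,0,-0.6,0],[0.8,0.1,0,0,0,-0.75,0],[0.8,0.1,0,0,0,-0.75,0],[0.8,0.1,0,0,0,-0.75,0],[0.8,0.1,0,0,0,-0.75,0],[0.8,0.1,0,0,0,-0.75,0],[0.8,0.1,0,0,0,-0.75,0],[0,0,0,0,0,0,0]]'; python3 - <<'E'
from h import *
shot("top","t4",(210,130,330,240),5)
E
```

```text
clock: 10.68
tool_pos: [0.5233, -0.0482, 0.0584]
ee_rot: [-179.7, 0.0, -86.9]
wrist_force: [0.2, 2.4, 7.6]
gripper_width: 0.0217
```

View pics/t4.png

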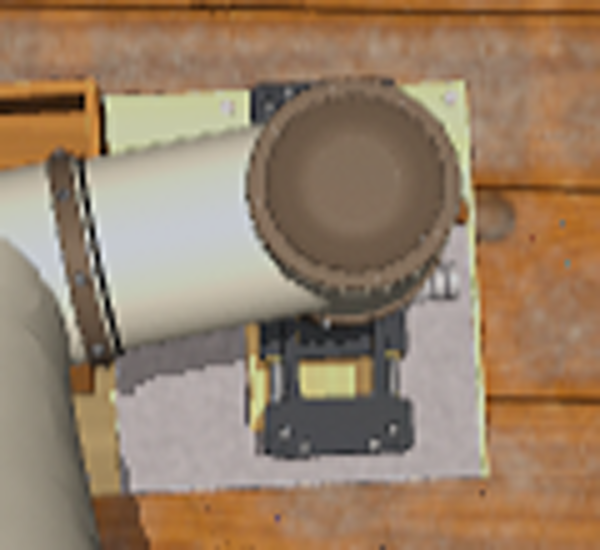

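The pin's tail shows at crop (442,281), i.e. about 27 mm nearer the rail, with the arm hiding the rest. Rolling on.

```bash
python3 -m pendant '[[0.6,0.05,0,0,0,-0.75,0],[0.8,0.07,0,0,0,-0.75,0],[0.8,0.07,0,0,0,-0.75,0],[0.8,0.07,0,0,0,-0.75,0],[0.8,0.07,0,0,0,-0.75,0],[0.8,0.07,0,0,0,-0.75,0],[0.8,0.07,0,0,0,-0.75,0],[0.4,0.03,0,0,0,0,0],[0,0,0,0,0,0,0]]'; python3 - <<'E'
from h import *
shot("top","t5",(210,130,330,240),5)
shot("scene","s5",(180,100,380,250),4)
a=cv2.imread("pics/t5.png");b=cv2.imread("pics/s5.png");b=cv2.resize(b,(733,550))
cv2.imwrite("pics/c5.png",cv2.resize(np.hstack([a,b]),None,fx=.6,fy=.6,interpolation=cv2.INTER_AREA))
d=np.load("pose.npz")
p=ray("top",cp((442,281),5,(210,130)),.025)[:2];print("tail was",d['R'].T@(p-d['t']))
for x in[(.02,-.17),(.02,-.01)]:
  w=np.r_[d['R']@np.array(x)+d['t'],.025];print(proj("top",w),proj("scene",w))
E
```

```text
clock: 11.85
tool_pos: [0.5777, -0.0441, 0.0582]
ee_rot: [179.9, -0.0, -92.2]
wrist_force: [-3.9, 1.0, 10.3]
gripper_width: 0.0218
tail was [-0.00317067 -0.15765014]
[301.90195099 177.53591824] [289.43885983 215.03419073]
[245.63442674 179.94266362] [260.40304623 178.79574772]
```

View pics/c5.png

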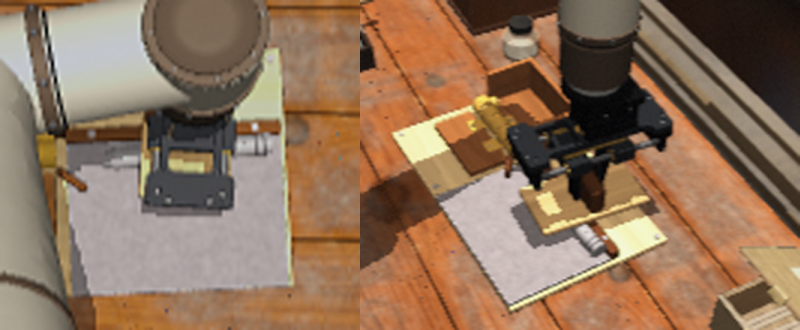

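The tail is at px (299.3,178), touching the rail (x≈19). The nose is at px (245,184), still about 10 mm short. I'll keep rolling while yawing the float so the nose closes in.

```bash
python3 -m pendant '[[0.5,0.03,0,0,0,-1.2,0],[0.5,0.03,0,0,0,-1.2,0],[0.5,0.03,0,0,0,-1.2,0],[0.4,0,0,0,0,-0.8,0],[0,0,0,0,0,0,0],[0,0,0,0,0,0,0]]'; python3 - <<'E'
from h import *
shot("top","t6",(210,130,330,240),5)
E
```

```text
clock: 12.7
tool_pos: [0.5922, -0.0446, 0.0575]
ee_rot: [179.3, -0.3, -96.6]
wrist_force: [-10.6, -1.8, 14.7]
gripper_width: 0.0214
```

View pics/t6.png

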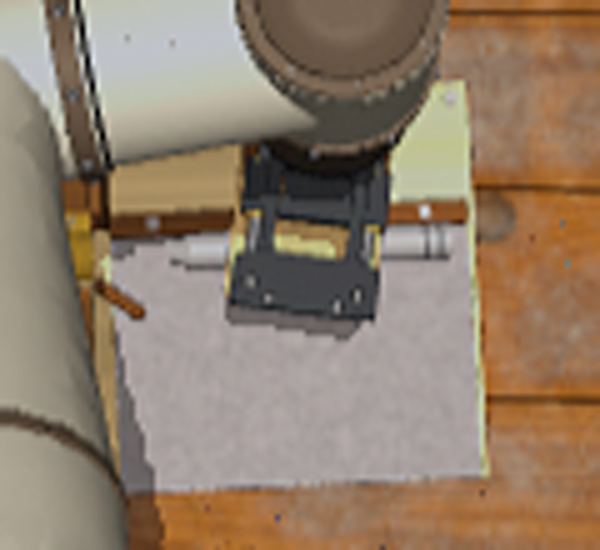

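The pin now lies parallel to the rail, its body at (205,250) and tail at (450,241), with the float still on it. I'll hold briefly, lift, and carry the float back to its free spot on the table.

```bash
python3 -m pendant '[[0,0,0,0,0,0,0],[0,0,0.4,0,0,0,0],[0,0,1,0,0,0,0],[0,0,4,0,0,0,0],[0,0,4,0,0,0,0],[-1.0,2,0,0,0,2,0],[-1.5,5,0,0,0,2,0],[-1.5,5,0,0,0,2,0],[-1.5,5,0,0,0,2,0],[-1.5,5,0,0,0,2,0],[-1.5,5,0,0,0,2,0],[-1.5,5,0,0,0,2,0]]'; python3 -m pendant '[[-1.0,3.9,0,0,0,0,0],[0,0,-3,0,0,0,0],[0,0,-3,0,0,0,0],[0,0,-3,0,0,0,0],[0,0,0,0,0,0,0],[0,0,0,0,0,0,0]]'
```

```text
clock: 14.25
tool_pos: [0.4968, 0.2789, 0.1508]
ee_rot: [-180.0, 0.0, -82.6]
wrist_force: [1.1, 0.9, -2.2]
gripper_width: 0.0219
clock: 15.0
tool_pos: [0.4882, 0.3168, 0.0617]
ee_rot: [-179.9, 0.1, -82.6]
wrist_force: [0.3, 0.3, -2.3]
gripper_width: 0.0219
```

```bash
python3 -m pendant '[[0,0,-2,0,0,0,0],[0,0,-1,0,0,0,0],[0,0,-0.6,0,0,0,0],[0,0,-0.2,0,0,0,0],[0,0,0,0,0,0,0]]'; python3 -m pendant '[[0,0,0,0,0,0,1],[0,0,0,0,0,0,1],[0,0,0,0,0,0,1],[0,0,0,0,0,0,1],[0,0,0,0,0,0,1],[0,0,0,0,0,0,1],[0,0,0,0,0,0,1],[0,0,3,0,0,0,1],[0,0,5,0,0,0,1],[0,0,5,0,0,0,1],[0,-5,0,0,0,0,1],[0,-5,0,0,0,0,1]]'; python3 - <<'E'
from h import *
shot("top","t7",(110,125,330,245),3.6)
E
```

```text
clock: 15.62
tool_pos: [0.4875, 0.3161, 0.0235]
ee_rot: [-180.0, 0.0, -82.6]
wrist_force: [-1.3, -1.4, 2.2]
gripper_width: 0.0217
clock: 17.12
tool_pos: [0.4872, 0.2154, 0.1533]
ee_rot: [-179.9, 0.1, -82.6]
wrist_force: [0.3, 0.3, -1.1]
gripper_width: 0.087
```

View pics/t7.png

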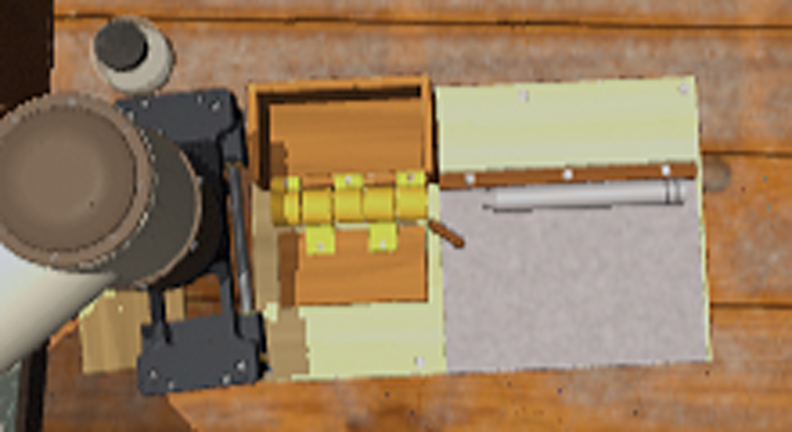

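The pin lies along the rail with its nose at (485,200) and tail at (685,192), and the float is down on the table. I'll go to the tail end, turn the jaws along the hinge line and close the fingers.

```bash
python3 - <<'E'
from h import *
d=np.load("pose.npz")
for p in[(685,192),(484,200)]:
  w=ray("top",cp(p,3.6,(110,125)),.025)[:2];print(w,d['R'].T@(w-d['t']))
w=ray("top",cp((440,188),3.6,(110,125)),.025)[:2];print("rail edge",d['R'].T@(w-d['t']))
w=ray("top",cp((697,178),3.6,(110,125)),.025)[:2];print("rail edge",d['R'].T@(w-d['t']))
E
python3 -m pendant '[[0.7,-3.7,0,0,0,-9.4,0],[0.7,-3.7,0,0,0,-9.4,0],[0.7,-3.7,0,0,0,-9.4,0],[0.7,-3.7,0,0,0,-9.4,0],[0.7,-3.7,0,0,0,-9.4,0],[0.7,-3.7,0,0,0,-9.4,0],[0.7,-3.7,0,0,0,-9.4,0],[0.7,-3.7,0,0,0,-9.4,0],[0.7,-3.8,0,0,0,-9.4,0],[0.7,-3.8,0,0,0,-9.4,0],[0,0,0,0,0,0,0],[0,0,0,0,0,0,0]]' 40
```

```text
[ 0.55779038 -0.12122018] [ 0.01899248 -0.16428602]
[0.54926129 0.03725659] [ 0.01946973 -0.00558063]
rail edge [0.03050034 0.02864476]
rail edge [ 0.02974464 -0.17437212]
clock: 18.68
tool_pos: [0.557, -0.1558, 0.1523]
ee_rot: [180.0, -0.0, -176.6]
wrist_force: [0.4, 0.3, -0.4]
gripper_width: 0.0007
```

```bash
python3 -m pendant '[[0,0,-4,0,0,0,0],[0,0,-4,0,0,0,0],[0,0,-3,0,0,0,0],[0,0,-1.4,0,0,0,0],[0,0,0,0,0,0,0],[0,0,0,0,0,0,0]]'; python3 - <<'E'
from h import *
shot("scene","s8",(230,150,350,240),6)
E
```

```text
clock: 19.42
tool_pos: [0.5584, -0.1558, 0.0299]
ee_rot: [-180.0, 0.1, -176.6]
wrist_force: [-0.5, 0.7, -0.1]
gripper_width: 0.0001
```

View pics/s8.png

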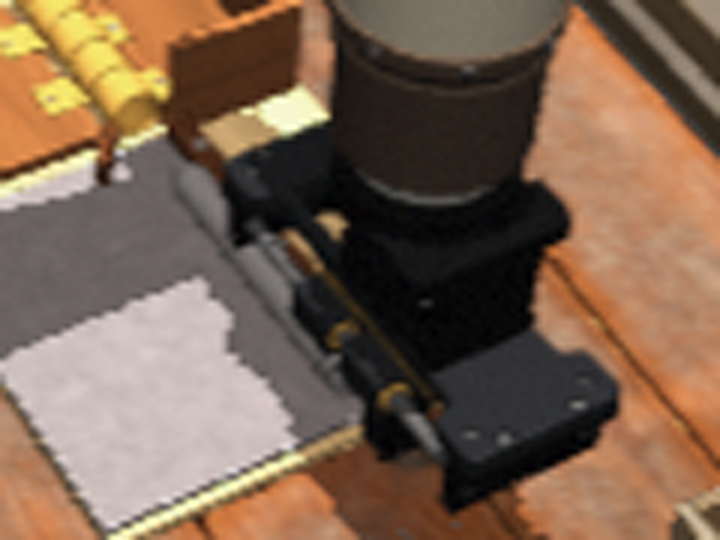

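The closed fingers stand behind the tail, clear of the rail. I'll start pushing.

```bash
python3 -m pendant '[[-0.06,1,-0.1,0,0,0,0],[-0.06,0.8,0,0,0,0,0],[-0.06,0.8,0,0,0,0,0],[-0.05,0.8,0,0,0,0,0],[-0.05,0.8,0,0,0,0,0],[-0.05,0.8,0,0,0,0,0],[-0.05,0.8,0,0,0,0,0],[-0.05,0.8,0,0,0,0,0],[0,0,0,0,0,0,0]]'; python3 - <<'E'
from h import *
shot("top","t9",(180,140,320,230),5.5)
E
```

```text
clock: 20.6
tool_pos: [0.5527, -0.0891, 0.0273]
ee_rot: [180.0, -0.0, -176.6]
wrist_force: [0.8, 0.2, -1.0]
gripper_width: 0.0005
```

View pics/t9.png

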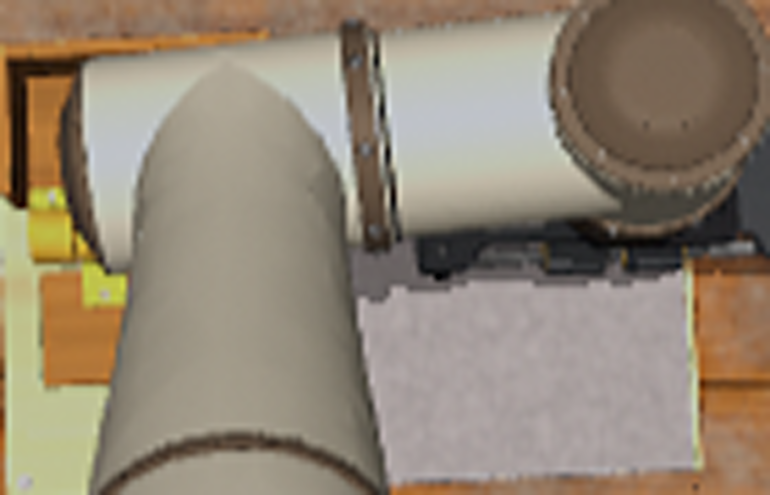

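The arm hides the pin in this view, and that was my 12th picture, so from here on I'll use forces and numeric image checks. The finger is at fixture y = -132 mm, so the nose should be about at the first mouth. I'll push on while watching the force.

```bash
python3 -m pendant '[[-0.03,0.6,0,0,0,0,0],[-0.03,0.6,0,0,0,0,0],[-0.03,0.6,0,0,0,0,0],[-0.03,0.6,0,0,0,0,0]]'; python3 -m pendant '[[-0.03,0.6,0,0,0,0,0],[-0.03,0.6,0,0,0,0,0],[-0.03,0.6,0,0,0,0,0],[-0.03,0.6,0,0,0,0,0]]'; python3 - <<'E'
from h import *
shot("scene","s10")
im=cv2.imread("pics/s10_full.png");a=cv2.imread("pics/s5_full.png");d=np.load("pose.npz")
# sample pixels on the hinge line along y (top of pin z=.035)
for y in np.arange(-.14,.2,.01):
  w=np.r_[d['R']@np.array([.018,y])+d['t'],.033];q=proj("scene",w).round().astype(int);print(round(y,2),q,im[q[1],q[0]])
E
```

```text
clock: 21.15
tool_pos: [0.5513, -0.0657, 0.0274]
ee_rot: [-180.0, -0.1, -176.6]
wrist_force: [-0.5, -1.7, -0.0]
gripper_width: 0.0003
clock: 21.65
tool_pos: [0.55, -0.0419, 0.0274]
ee_rot: [-180.0, -0.1, -176.6]
wrist_force: [-1.7, -2.1, 0.4]
gripper_width: 0.0001
-0.14 [283 206] [ 96  98 105]
-0.13 [281 204] [69 71 76]
-0.12 [279 201] [8 7 6]
-0.11 [277 199] [69 69 75]
-0.1 [276 197] [19 19 20]
-0.09 [274 194] [20 19 19]
-0.08 [272 192] [15 13 14]
-0.07 [270 190] [17 19 22]
-0.06 [268 188] [23 39 52]
-0.05 [267 186] [17 13 15]
-0.04 [265 183] [26 23 23]
-0.03 [263 181] [28 28 29]
-0.02 [262 179] [34 61 80]
-0.01 [260 177] [18 17 17]
0.0 [258 175] [19 17 18]
0.01 [257 173] [21 21 20]
0.02 [255 171] [93 94 99]
0.03 [253 169] [113 115 119]
0.04 [252 167] [93 95 99]
0.05 [250 165] [23 42 54]
0.06 [249 163] [25 25 25]
0.07 [247 161] [13 21 28]
0.08 [246 159] [ 39  87 122]
0.09 [244 157] [ 54 117 160]
0.1 [242 155] [ 53 122 168]
0.11 [241 154] [ 52 123 169]
0.12 [240 152] [ 50 106 146]
0.13 [238 150] [ 54 123 168]
0.14 [237 148] [ 91 163 195]
0.15 [235 146] [ 59 135 179]
0.16 [234 145] [105 226 244]
0.17 [232 143] [ 92 128 186]
0.18 [231 141] [ 98 133 191]
0.19 [230 139] [ 90 126 180]
```

```bash
python3 -m pendant '[[-0.03,0.6,0,0,0,0,0],[-0.03,0.6,0,0,0,0,0],[-0.03,0.6,0,0,0,0,0],[-0.03,0.6,0,0,0,0,0],[-0.03,0.6,0,0,0,0,0],[-0.03,0.6,0,0,0,0,0]]'; python3 -m pendant '[[-0.03,0.6,0,0,0,0,0],[-0.03,0.6,0,0,0,0,0],[-0.03,0.6,0,0,0,0,0],[-0.03,0.6,0,0,0,0,0],[0,0,0,0,0,0,0]]'
```

```text
clock: 22.45
tool_pos: [0.5486, -0.0057, 0.0276]
ee_rot: [-180.0, -0.0, -176.6]
wrist_force: [-1.9, -3.1, 0.7]
gripper_width: 0.0007
clock: 23.08
tool_pos: [0.5485, 0.0192, 0.0277]
ee_rot: [179.9, 0.1, -176.6]
wrist_force: [-0.9, -0.4, -0.6]
gripper_width: 0.0003
```

```bash
python3 -m pendant '[[-0.04,0.6,0,0,0,0,0],[-0.04,0.6,0,0,0,0,0],[-0.04,0.6,0,0,0,0,0],[-0.03,0.5,0,0,0,0,0],[-0.03,0.4,0,0,0,0,0],[0,0,0,0,0,0,0]]'; python3 -m pendant '[[0.06,-1,0,0,0,0,0],[0.06,-2,0,0,0,0,0],[0,0,5,0,0,0,0],[0,0,6,0,0,0,0],[0,-5,3,0,0,0,0],[0,-6,0,0,0,0,0],[0,-6,0,0,0,0,0],[0,-6,0,0,0,0,0],[0,-6,0,0,0,0,0],[0,0,0,0,0,0,0]]'; python3 - <<'E'
from h import *
shot("top","t11"); shot("scene","s11");d=np.load("pose.npz")
for n,f,o in(("top","t11","top0"),("scene","s11","scene0")):
  im=cv2.imread(f"pics/{f}_full.png");a=cv2.imread(f"pics/{o}.png");print(n)
  for y in list(np.arange(0,.05,.004))+list(np.arange(.15,.205,.004)):
    w=np.r_[d['R']@np.array([.02,y])+d['t'],.031];q=proj(n,w).round().astype(int);print(round(y*1000),q,im[q[1],q[0]],a[q[1],q[0]])
E
```

```text
clock: 23.82
tool_pos: [0.546, 0.0454, 0.0277]
ee_rot: [180.0, 0.0, -176.6]
wrist_force: [0.0, -0.5, 0.1]
gripper_width: 0.0006
clock: 25.08
tool_pos: [0.5453, -0.2802, 0.1668]
ee_rot: [-180.0, -0.0, -177.0]
wrist_force: [-0.2, 0.4, -0.2]
gripper_width: 0.0007
top
0 [242 180] [158 158 167] [165 165 174]
4 [241 180] [156 156 166] [163 163 174]
8 [239 180] [161 162 172] [163 164 174]
12 [238 180] [57 57 63] [165 165 175]
16 [236 180] [195 195 194] [160 161 171]
20 [235 180] [ 98  96 100] [162 164 174]
24 [234 180] [190 193 194] [166 167 175]
28 [232 180] [113 111 115] [169 175 182]
32 [231 180] [186 188 191] [148 203 199]
36 [229 180] [182 183 187] [155 202 197]
40 [228 180] [189 180 185] [ 91 191 199]
44 [226 180] [ 64 183 192] [ 70 190 199]
48 [225 181] [ 68 185 192] [ 71 191 198]
150 [189 182] [ 70 188 191] [ 72 195 198]
154 [187 182] [ 68 186 191] [ 72 193 198]
158 [186 182] [ 66 184 192] [ 70 190 198]
162 [184 182] [167 159 165] [160 202 198]
166 [183 182] [159 158 163] [155 201 197]
170 [182 182] [154 153 158] [153 201 197]
174 [180 182] [155 205 196] [163 210 202]
178 [179 182] 
[... 691 characters left out ...]
7] [216 219 227] [ 54 123 167]
44 [252 166] [ 90 111 125] [ 47 112 150]
48 [251 166] [ 78 152 188] [ 70 158 198]
150 [236 147] [ 97 213 238] [100 219 241]
154 [235 146] [ 94 210 236] [100 217 239]
158 [235 145] [108 230 245] [113 233 247]
162 [234 145] [105 227 244] [110 231 247]
166 [234 144] [107 227 244] [110 230 246]
170 [233 143] [ 79 119 179] [ 81 125 185]
174 [232 143] [ 95 130 189] [ 98 135 194]
178 [232 142] [ 94 128 185] [ 98 133 191]
182 [231 141] [ 99 134 191] [103 139 198]
186 [231 140] [104 136 188] [108 140 194]
190 [230 140] [105 140 198] [107 143 202]
194 [230 139] [ 94 128 184] [ 97 133 190]
198 [229 138] [ 88 124 187] [ 91 127 191]
202 [229 138] [ 88 124 187] [ 91 127 191]
```

The pin is through: the tail is at fixture y≈13 mm and the nose at ≈172 mm, just inside the band. I'll go back and push another 9 mm to centre it.

```bash
python3 -m pendant '[[0.05,5,0,0,0,0,0],[0.05,6,0,0,0,0,0],[0.05,6,0,0,0,0,0],[0.05,6,0,0,0,0,0],[0.05,5,0,0,0,0.4,0],[0,1.6,0,0,0,0,0],[0,0,-5,0,0,0,0],[0,0,-5,0,0,0,0],[0,0,-3,0,0,0,0],[0,0,-0.9,0,0,0,0],[0,0,0,0,0,0,0]]'
```

```text
clock: 26.55
tool_pos: [0.5485, 0.0206, 0.0284]
ee_rot: [-180.0, -0.2, -176.2]
wrist_force: [-2.9, -0.1, -1.1]
gripper_width: 0.0004
```

```bash
python3 -m pendant '[[-0.15,0.5,0,0,0,0,0],[-0.05,0.6,0,0,0,0,0],[-0.05,0.6,0,0,0,0,0],[-0.04,0.6,0,0,0,0,0],[-0.04,0.5,0,0,0,0,0],[-0.03,0.4,0,0,0,0,0],[0,0.2,0,0,0,0,0],[0,0,0,0,0,0,0]]'; python3 -m pendant '[[0.06,-1,0,0,0,0,0],[0.06,-2,0,0,0,0,0],[0,0,5,0,0,0,0],[0,0,6,0,0,0,0],[0,-5,3,0,0,0,0],[0,-6,0,0,0,0,0],[0,-6,0,0,0,0,0],[0,-6,0,0,0,0,0],[0,-6,0,0,0,0,0],[0,0,0,0,0,0,0],[0,0,0,0,0,0,0]]'; python3 - <<'E'
from h import *
shot("top","t12"); d=np.load("pose.npz")
im=cv2.imread("pics/t12_full.png");a=cv2.imread("pics/top0.png")
for y in list(np.arange(.008,.05,.004))+list(np.arange(.158,.205,.004)):
    w=np.r_[d['R']@np.array([.02,y])+d['t'],.028];q=proj("top",w).round().astype(int);print(round(y*1000),q,im[q[1],q[0]])
# nose lateral: pixels changed beyond last knuckle
df=cv2.absdiff(im,a).max(2)
for n,(y0,y1) in(("tail",(.018,.038)),("nose",(.163,.180))):
  P=[proj("top",np.r_[d['R']@np.array([x,y])+d['t'],.025]) for x in(0,.028) for y in(y0,y1)]
  P=np.array(P);x0,v0=P.min(0).astype(int);x1,v1=P.max(0).astype(int)
  v,u=np.nonzero(df[v0:v1+1,x0:x1+1]>25);w=ray("top",(u.mean()+x0,v.mean()+v0),.025)[:2];print(n,len(u),d['R'].T@(w-d['t']))
hsv=cv2.cvtColor(im,cv2.COLOR_BGR2HSV);m=cv2.inRange(hsv,(20,40,150),(35,160,255))[:,:175]
cs,_=cv2.findContours(m,0,2);c=max(cs,key=cv2.contourArea);print("float",cv2.boxPoints(cv2.minAreaRect(c)).round(1).tolist())
F=df.copy()>40;print("flap diff",F[185:208,185:230].sum(),"mould",F[180:212,352:384].sum(),"jar",F[125:155,132:162].sum(),"tin",F[230:262,378:408].sum())
E
```

```text
clock: 27.55
tool_pos: [0.5462, 0.0553, 0.0286]
ee_rot: [180.0, 0.0, -176.2]
wrist_force: [1.0, -0.2, -0.2]
gripper_width: 0.0006
clock: 28.92
tool_pos: [0.5462, -0.2659, 0.1681]
ee_rot: [180.0, -0.0, -176.3]
wrist_force: [-0.3, -0.6, -0.2]
gripper_width: 0.0001
8 [239 180] [158 159 169]
12 [238 180] [158 159 168]
16 [236 180] [156 157 165]
20 [235 180] [160 161 171]
24 [234 180] [117 118 120]
28 [232 180] [148 148 152]
32 [231 180] [164 165 169]
36 [229 180] [141 138 143]
40 [228 181] [182 171 173]
44 [226 181] [ 65 184 193]
48 [225 181] [ 68 186 192]
158 [186 182] [ 66 184 192]
162 [185 182] [ 59 187 193]
166 [183 182] [178 178 183]
170 [182 183] [189 190 193]
174 [180 183] [166 167 173]
178 [179 183] [167 168 172]
182 [177 183] [ 56 103 164]
186 [176 183] [ 59 101 158]
190 [175 183] [ 94 116 141]
194 [173 183] [ 60 106 161]
198 [172 183] [ 64 107 161]
202 [170 183] [ 75 116 167]
tail 48 [0.01873579 0.03216593]
nose 45 [0.01924887 0.17173278]
float [[128.0, 176.5], [156.89999389648438, 173.6999969482422], [161.8000030517578, 225.89999389648438], [133.0, 228.6999969482422]]
flap diff 5 mould 259 jar 0 tin 0
```

```bash
python3 -m pendant '[[-2,5,2,0,0,0,0],[-2,5,2,0,0,0,0],[-2,5,0,0,0,0,0],[-2,5,0,0,0,0,0],[0,0,0,0,0,0,0],[0,0,0,0,0,0,0],[0,0,0,0,0,0,0]]'; python3 - <<'E'
from h import *
shot("top","t13");df=cv2.absdiff(cv2.imread("pics/t13_full.png"),cv2.imread("pics/top0.png")).max(2)>40
print("mould",df[180:212,352:384].sum());print(monitor.get_obs()['dq'].round(2))
from plant import close_job
if df[180:212,352:384].sum()<40: print(close_job())
E
```

```text
clock: 29.85
tool_pos: [0.4674, -0.0654, 0.2085]
ee_rot: [-180.0, 0.0, -176.3]
wrist_force: [-0.5, -0.6, -0.6]
gripper_width: 0.0004
mould 0
[-0.41  0.2  -0.08 -0.11  0.01 -0.09]
the job is handed in; nothing more can be done
None
```

I rolled the pin to the rail under the float, set the float back flat on the bare table and released it. I then pushed the pin endways through all five knuckles with closed fingers and handed the job in. That left the clock at about 30 s of the 67 s allowed.

**Last checks, from the top image:**
- **Pin:** the nose is at about fixture y = 181 mm, about 21 mm beyond the last knuckle, and the tail is about 18 mm out of the first. Both ends are within about 2 mm of x = 20 mm. I could not measure the heights of the pin's ends directly.
- **Flap:** its image area is nearly unchanged from the start, with only 5 changed pixels.
- **Float:** it lies about where it started; I did not measure its tilt.
- **Jar, tin and mould:** no changed pixels. The mould first showed 259 because the arm was over it, and 0 once the arm moved away.

**What went wrong on the way:**
- **First grip:** I lifted before the fingers had closed on the float handle and had to repeat it; the float did not move.
- **Rolling:** the pin's tail reached the rail before the nose, so I added more travel and yaw to bring it parallel.
- **First push:** it left the nose at about 172 mm, barely inside the band, so I gave a second push of about 9 mm.
- **Pictures:** I used up the 12 viewable pictures before the pin went in, so everything after that was checked from forces and pixel values only.

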